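# Find the unlatched hatch of the service box and push it open

### The arm

A 6-joint arm with a two-finger parallel gripper is mounted at the origin on a cart in front of the work surface, level with it; the furniture and walls round the work are solid. World frame = base frame: x ahead of the robot, y to its left, z up, the work surface at z = 0. Lengths are in m, angles in degrees, forces in N, time in s.
With the tool pointing down it reaches from about 0.25 to 0.775 m from the base axis. Payload 4 kg.
Tool frame: the origin (TCP) lies at the very end of the fingers, on their centre line; the grasp point (between the pads) lies 19 mm behind it; z points along the fingers, y is the line along which they close (so a half turn about z gives the same grasp; the last joint's range is limited). The gripper opens to 85 mm and grips with 20 to 120 N. Pads are 22 mm wide; open, the fingers measure 114 mm over their backs; the gripper's body (76 mm by 85 mm) begins 54 mm behind the grasp point. The pads swing forward as they close: fully open they stand 13 mm farther back than shut.
Start: joints at [-78.959, 4.996, 78.535, -0, 96.463, -5.907], TCP at [0.16, -0.526, 0.231] pointing down, gripper open.
Joint ranges: [-177.83, 177.83], [-43.37, 116.18], [15.69, 146.23], [-61.86, 241.86], [9.47, 152.12], [-147.06, 147.06]. Speed limits (degrees/s): [159.86, 159.86, 180, 180, 180, 180].

### API

Orientations are given as a 3x3 rotation matrix whose columns are the frame's x, y, z axes.
In Python, from cell import ctrl, eyes gives the robot as it stands.
- The arm moves only by the shell command python3 -m inch 'ROWS'. ROWS is JSON, a list of rows, each a list of 7 numbers: the finger opening in mm, from 0 to 85.4, then the shift along the tool's x, y, z in mm, then the turn, a rotation vector about the tool's x, y, z in degrees. In form: [[fingers, tx, ty, tz, wx, wy, wz], ...]. A call has 1 to 12 rows; each row is the pose to reach, as a shift and turn from the pose commanded when the call began, along the tool's axes at that moment; what a row does not reach only later rows make up. A row lasts 1/8 s, in which the tool goes at most 62.5 mm and 10.7 degrees, less where a joint would pass 70% of its speed; a pose out of reach is approached as far as the arm can. A call with a gripper value outside its range is refused whole. The fingers move at their own pace and stop on an object; the grip force is fixed at half the most. Time passes only in rows, so rows that repeat a pose let the fingers close. It gives the time, the measured TCP pose, the force, the opening and the grip force at its end, in the units of the state.
- ctrl.get_state(): the state, without advancing time (a new reading comes with each control period).
- eyes.snapshot(name): name is "scene" or "top" or "wrist"; returns (picture, depth): 384x512x3 uint8, red, green, blue; 384x512 float32, m along the optical axis (not along the pixel's ray), 0 where there is no reading.
- eyes.calibration(name): a dict with "intrinsics" (3x3 intrinsics, pixels), "T" (4x4, takes a point from camera to world coordinates). Camera axes: x right, y down, z forward; pixel columns grow to the right and rows downward; lengths in m; the calibration is good to about 2 mm. The wrist camera is an equidistant fisheye: a pixel r from the principal point sees the ray r / f radians off the axis. A picture is of the moment at which its call begins: read the wrist's pose just before it. calibration takes no time and is no camera call; for the wrist camera it gives the pose at the moment of the call.
- ctrl.finish_job(): hands the job in; it is judged then, once.
The state is a dict: "time": time; "joints": joint angles; "qvel": joint speeds; "tau": joint torques, N m; "eef_pos": TCP position; "ee_rot": TCP orientation; "contact_force": force on the tool from outside, world axes, zero at the start; "ft_torque": the same for the moment, N m; "gripper_width": finger opening in m; "grip_force": force on a finger pad.
Only numpy, scipy, OpenCV 4.12 (cv2) and the standard library are available. Lean on these libraries where they do the work, as an engineer would, in place of code of your own. Each camera call takes 0.05 s, during which the arm holds its last target. There are 200 camera calls.

### The job

One of the four identical hatches in the white service box is unlatched. Press lightly with the fingertips on the round black marks, one hatch after another, until you find the one that rocks, then push that hatch up until it stands fully open and let it stand there. Leave the latched hatches shut without forcing them, and do not pick up or disturb anything else on the table.

Things in the scene. Friction and masses are not known exactly. Their poses are not given: they have to be found in the camera images.
- box: Low white bench service box, fixed, 130 (x) x 404 (y) x 60 mm high, blue plates on its ends. Origin: centre of its underside on the table. x points from its near to its far side (roughly away from the robot), y along the row. Its flat top holds four identical aluminium hatches in a row along y, 92 mm apart. Hatch a is at the -y end (right), then b, c, d.
- hatch_a (a joint): Tilt (rad) of this hatch, a smooth plate 100 (box x) x 80 (y) x 5 mm, flush with the box top, on a pivot across its width, 10 mm beyond its centre to the far side, 3 mm below its top. 0 = shut; positive = far end (black mark) down into the box (45 mm deep inside), near end (blue stripe) up; stop at 1.5, upright, fully open. The unlatched hatch's stiff pivot leaves it at any tilt.
- press_a (a point): Centre of the black round mark (24 mm) on top of hatch a, 24 mm beyond the pivot, 16 mm from the far edge; 60 mm above the table when shut. Axes: x near to far end, y along the pivot, z out of the top. Latched: gives under 2 mm at 20 N here (cushioned, tilt under 0.1). Unlatched: sinks freely under 2 to 4 N.
- edge_a (a point): Middle of the top of the near edge of hatch a, 60 mm from the pivot; the blue stripe (5 x 50 mm) lies 7 mm inside it. Axes as the mark's. Rises as the hatch tilts. Pressed down here every hatch is firm. The box wall on this side is 13 mm wide, level with the shut hatch.
- hatch_b (a joint): Tilt (rad) of this hatch, a smooth plate 100 (box x) x 80 (y) x 5 mm, flush with the box top, on a pivot across its width, 10 mm beyond its centre to the far side, 3 mm below its top. 0 = shut; positive = far end (black mark) down into the box (45 mm deep inside), near end (blue stripe) up; stop at 1.5, upright, fully open. The unlatched hatch's stiff pivot leaves it at any tilt.
- press_b (a point): Centre of the black round mark (24 mm) on top of hatch b, 24 mm beyond the pivot, 16 mm from the far edge; 60 mm above the table when shut. Axes: x near to far end, y along the pivot, z out of the top. Latched: gives under 2 mm at 20 N here (cushioned, tilt under 0.1). Unlatched: sinks freely under 2 to 4 N.
- edge_b (a point): Middle of the top of the near edge of hatch b, 60 mm from the pivot; the blue stripe (5 x 50 mm) lies 7 mm inside it. Axes as the mark's. Rises as the hatch tilts. Pressed down here every hatch is firm. The box wall on this side is 13 mm wide, level with the shut hatch.
- hatch_c (a joint): Tilt (rad) of this hatch, a smooth plate 100 (box x) x 80 (y) x 5 mm, flush with the box top, on a pivot across its width, 10 mm beyond its centre to the far side, 3 mm below its top. 0 = shut; positive = far end (black mark) down into the box (45 mm deep inside), near end (blue stripe) up; stop at 1.5, upright, fully open. The unlatched hatch's stiff pivot leaves it at any tilt.
- press_c (a point): Centre of the black round mark (24 mm) on top of hatch c, 24 mm beyond the pivot, 16 mm from the far edge; 60 mm above the table when shut. Axes: x near to far end, y along the pivot, z out of the top. Latched: gives under 2 mm at 20 N here (cushioned, tilt under 0.1). Unlatched: sinks freely under 2 to 4 N.
- edge_c (a point): Middle of the top of the near edge of hatch c, 60 mm from the pivot; the blue stripe (5 x 50 mm) lies 7 mm inside it. Axes as the mark's. Rises as the hatch tilts. Pressed down here every hatch is firm. The box wall on this side is 13 mm wide, level with the shut hatch.
- hatch_d (a joint): Tilt (rad) of this hatch, a smooth plate 100 (box x) x 80 (y) x 5 mm, flush with the box top, on a pivot across its width, 10 mm beyond its centre to the far side, 3 mm below its top. 0 = shut; positive = far end (black mark) down into the box (45 mm deep inside), near end (blue stripe) up; stop at 1.5, upright, fully open. The unlatched hatch's stiff pivot leaves it at any tilt.
- press_d (a point): Centre of the black round mark (24 mm) on top of hatch d, 24 mm beyond the pivot, 16 mm from the far edge; 60 mm above the table when shut. Axes: x near to far end, y along the pivot, z out of the top. Latched: gives under 2 mm at 20 N here (cushioned, tilt under 0.1). Unlatched: sinks freely under 2 to 4 N.
- edge_d (a point): Middle of the top of the near edge of hatch d, 60 mm from the pivot; the blue stripe (5 x 50 mm) lies 7 mm inside it. Axes as the mark's. Rises as the hatch tilts. Pressed down here every hatch is firm. The box wall on this side is 13 mm wide, level with the shut hatch.
- marker: Bystander: white marker pen with a red cap, 13 x 128 x 15 mm, lying on the table in front of the box. Origin under its middle.
- stopper: Bystander: red rubber stopper, 32 mm across, 26 mm high, standing in front of the box. Origin: centre of its underside.
- timer: Bystander: small white timer, 58 x 60 x 16 mm, behind the box. Origin: centre of its underside.
- tape: Bystander: roll of tan tape, 94 mm across, 25 mm high, lying to the left of the box. Origin: centre of its underside.
- bottle: Bystander: amber bottle with a blue cap, 66 mm across, 137 mm high, far behind the box. Origin: centre of its underside.
- wash_bottle: Bystander: white wash bottle with a bent spout, 60 x 110 x 180 mm, at the left. Origin: centre of its underside.

How it is judged:
By the outcome, as a careful person would: the job done as asked, in the order asked, and still so for the second after the job is handed in, with the robot touching nothing.
It also fails if it takes over 58 s, if anything falls off the work surface, if the arm or the gripper's body presses on something with over 40 N, if the wrist force passes 120 N, or if a joint passes its speed limit or range.

## Working session

There is one attempt and no reset: what is moved stays moved. The work goes in short steps, Python scripts to look and compute and a shell command to move; the robot and the scene stay as the last step left them, time stands still between calls to the robot, and variables do not carry over. Pictures are saved under pics/ and viewed, at most 10 in all, crops included, and the job is handed in when it is done.

```bash
ls; mkdir -p pics; python3 - <<'E'
from cell import ctrl,eyes
import cv2,numpy as np
s=ctrl.get_state();print(s['time'],s['eef_pos'],np.round(s['ee_rot'],3).tolist(),s['contact_force'])
for n in("scene","top"):
    p,d=eyes.snapshot(n);cv2.imwrite(f"pics/{n}0.png",p[:,:,::-1]);np.save(f"pics/{n}0.npy",d)
    c=eyes.calibration(n);print(n,np.round(c['intrinsics'],1).tolist(),np.round(c['T'],3).tolist())
E
```

```text
pics
0.0 [ 0.16022807 -0.52560423  0.2301114 ] [[0.957, 0.292, -0.0], [0.292, -0.957, 0.002], [0.0, -0.002, -1.0]] [0.99019264 0.71014894 0.28900435]
scene [[383.8, 0.0, 253.5], [0.0, 383.8, 193.5], [0.0, 0.0, 1.0]] [[-0.592, -0.534, 0.604, 0.08], [-0.806, 0.397, -0.439, 0.492], [-0.006, -0.747, -0.665, 0.679], [0.0, 0.0, 0.0, 1.0]]
top [[421.7, 0.0, 258.5], [0.0, 421.7, 184.7], [0.0, 0.0, 1.0]] [[0.012, -0.996, 0.093, 0.519], [-1.0, -0.015, -0.026, 0.101], [0.027, -0.092, -0.995, 1.244], [0.0, 0.0, 0.0, 1.0]]
```

View pics/top0.png

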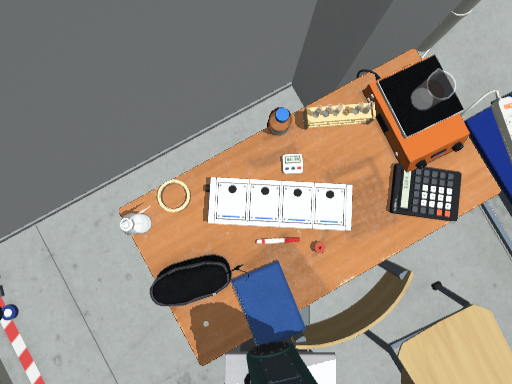

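View pics/scene0.png

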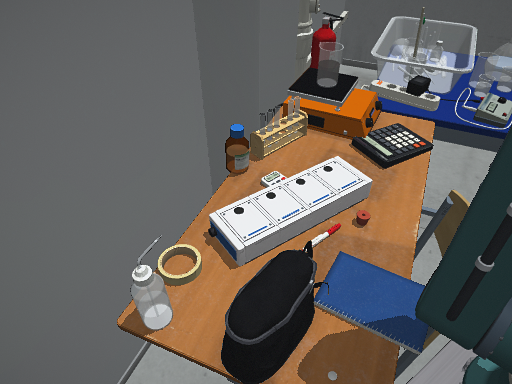

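The top view shows the marks at about (232,189), (265,190), (298,192), (330,195), which are d, c, b, a. In the scene view they are at about (239,210), (270,195), (300,182), (328,169). I'll triangulate from the blob centroids.

```bash
cat > h.py <<'E'
import numpy as np,cv2
from cell import ctrl,eyes
def ray(c,uv):
    K=c['intrinsics'];T=np.array(c['T']);v=T[:3,:3]@np.linalg.inv(K)@[*uv,1];return T[:3,3],v
def atz(c,uv,z):
    o,v=ray(c,uv);return o+v*(z-o[2])/v[2]
def tri(*os):
    A=0;b=0
    for o,v in os:
        v=v/np.linalg.norm(v);P=np.eye(3)-np.outer(v,v);A=A+P;b=b+P@o
    return np.linalg.solve(A,b)
def blob(img,uv,r=8,th=90):
    u,v=uv;g=cv2.cvtColor(img,cv2.COLOR_BGR2GRAY)[v-r:v+r+1,u-r:u+r+1]
    n,l,s,c=cv2.connectedComponentsWithStats((g<th).astype(np.uint8))
    k=1+np.argmax(s[1:,4]);return c[k]+[u-r,v-r],s[k,4]
E
python3 - <<'E'
from h import *
t=cv2.imread('pics/top0.png');s=cv2.imread('pics/scene0.png');ct,cs=eyes.calibration('top'),eyes.calibration('scene')
T=[(330,195),(298,192),(265,190),(232,189)];S=[(328,169),(300,182),(270,195),(239,210)]
P=[]
for n,a,b in zip("abcd",T,S):
    (p,x),(q,y)=blob(t,a),blob(s,b);X=tri(ray(ct,p),ray(cs,q));P.append(X)
    print(n,p,x,q,y,X.round(4),atz(ct,p,.06).round(4),atz(cs,q,.06).round(4))
P=np.array(P);d=P[3]-P[0];print(np.linalg.norm(d)/3,np.degrees(np.arctan2(-d[0],d[1])))
E
```

```text
a [329.53488372 194.06976744] 43 [327.45454545 168.27272727] 33 [ 0.6059 -0.1305  0.0599] [ 0.6051 -0.1312  0.06  ] [ 0.6065 -0.1295  0.06  ]
b [297.19047619 192.26190476] 42 [299.89473684 181.02631579] 38 [ 0.6098 -0.0386  0.0596] [ 0.6089 -0.0395  0.06  ] [ 0.6104 -0.0373  0.06  ]
c [264.80487805 190.58536585] 41 [270.51162791 195.23255814] 43 [0.6132 0.0528 0.0582] [0.6124 0.0521 0.06  ] [0.6124 0.0549 0.06  ]
d [232.05  188.825] 40 [238.42592593 210.11111111] 54 [0.6166 0.145  0.059 ] [0.616  0.1444 0.06  ] [0.6163 0.1462 0.06  ]
0.09191986768088113 -2.225481556076843
```

Heights (58–60 mm) and the 92 mm spacing both match the text, and the box yaw is about -2.2°. Next I'll compute the move to above mark a.

```bash
cat >> h.py <<'E'
from scipy.spatial.transform import Rotation as Ro
YAW=np.radians(-2.2);X=np.array([np.cos(YAW),np.sin(YAW),0]);Y=np.array([-np.sin(YAW),np.cos(YAW),0]);Z=np.array([0,0,1.])
R0=np.column_stack([X,-Y,-Z])
PA=np.array([.606,-.1305,.06])
def press(k,dx=0,z=.06): # k=0..3 ; dx along box x from the mark
    p=PA+Y*.092*k+X*dx;p[2]=z;return p
def go(p,R=R0):
    s=ctrl.get_state();Rc=np.array(s['ee_rot']);t=Rc.T@(np.array(p)-s['eef_pos'])*1e3
    w=Ro.from_matrix(Rc.T@R).as_rotvec(degrees=True);print('row',t.round(1),w.round(2),'F',np.round(s['contact_force'],2),'z',s['eef_pos'][2],s['time'])
E
python3 -c "
from h import *
go(press(0,0,.10))"
```

```text
row [ 541.6 -247.8  130.9] [-0.12  0.   19.14] F [-0.   -0.23  0.03] z 0.23023310630376517 0.1
```

```bash
python3 -m inch '[[0,270,-124,40,0,0,10],[0,541.6,-247.8,60,-0.12,0,19.1],[0,541.6,-247.8,60,-0.12,0,19.1],[0,541.6,-247.8,60,-0.12,0,19.1],[0,541.6,-247.8,60,-0.12,0,19.1],[0,541.6,-247.8,60,-0.12,0,19.1],[0,541.6,-247.8,60,-0.12,0,19.1],[0,541.6,-247.8,60,-0.12,0,19.1],[0,541.6,-247.8,60,-0.12,0,19.1],[0,541.6,-247.8,60,-0.12,0,19.1],[0,541.6,-247.8,60,-0.12,0,19.1],[0,541.6,-247.8,60,-0.12,0,19.1]]'; python3 - <<'E'
from h import *
go(press(0,0,.075))
c=eyes.calibration('wrist');p,d=eyes.snapshot('wrist');cv2.imwrite('pics/w1.png',p[:,:,::-1]);print(c['intrinsics'].round(1).tolist(),c['T'].round(3).tolist())
E
```

```text
time: 1.6
eef_pos: [0.6056, -0.1315, 0.1707]
ee_rot: [[0.999, -0.038, -0.001], [-0.038, -0.999, -0.002], [-0.001, 0.002, -1.0]]
contact_force: [-0.3, 1.4, 0.0]
gripper_width: 0.0004
grip_force: 0.0
row [ 0.5 -1.2 95.7] [0.14 0.07 0.04] F [-0.34  1.44  0.03] z 0.1707259386462818 1.6
[[297.3, 0.0, 256.9], [0.0, 297.3, 191.8], [0.0, 0.0, 1.0]] [[-0.037, -0.958, -0.284, 0.677], [-0.999, 0.036, 0.009, -0.133], [0.002, 0.284, -0.959, 0.313], [0.0, 0.0, 0.0, 1.0]]
```

View pics/w1.png

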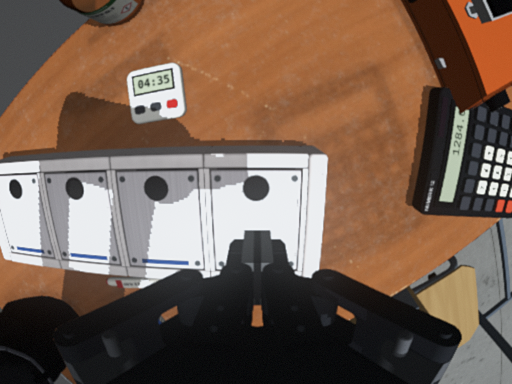

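Mark a appears at (256,187). That ray gives x≈0.606, y≈-0.132, which agrees with the triangulation. Now descending gently.

```bash
python3 -m inch '[[0,0,-1,50,0,0,0],[0,0,-1,100,0,0,0],[0,0,-1,106,0,0,0],[0,0,-1,108,0,0,0],[0,0,-1,109,0,0,0],[0,0,-1,110,0,0,0],[0,0,-1,111,0,0,0],[0,0,-1,111,0,0,0]]'
```

```text
time: 2.65
eef_pos: [0.6064, -0.1304, 0.0606]
ee_rot: [[0.999, -0.037, 0.001], [-0.037, -0.999, -0.002], [0.001, 0.002, -1.0]]
contact_force: [-1.0, -0.4, -0.0]
gripper_width: 0.0001
grip_force: 0.0
```

```bash
python3 -m inch '[[0,0,0,1,0,0,0],[0,0,0,2,0,0,0],[0,0,0,2,0,0,0]]';python3 -m inch '[[0,0,0,1,0,0,0],[0,0,0,1,0,0,0]]'
```

```text
time: 3.02
eef_pos: [0.6065, -0.1305, 0.0597]
ee_rot: [[0.999, -0.037, 0.001], [-0.037, -0.999, -0.002], [0.001, 0.002, -1.0]]
contact_force: [-1.8, -0.3, 5.5]
gripper_width: 0.0003
grip_force: 2.8
time: 3.28
eef_pos: [0.6065, -0.1305, 0.0596]
ee_rot: [[0.999, -0.037, 0.001], [-0.037, -0.999, -0.003], [0.002, 0.003, -1.0]]
contact_force: [-4.1, 0.9, 9.0]
gripper_width: 0.0002
grip_force: 4.3
```

Hatch a holds at 9 N with no give, so it is latched. On to b.

```bash
python3 -m inch '[[0,0,0,-20,0,0,0],[0,0,-46,-20,0,0,0],[0,0,-92,-20,0,0,0],[0,0,-92,-20,0,0,0],[0,0,-92,-6,0,0,0],[0,0,-92,-3,0,0,0],[0,0,-92,-2,0,0,0],[0,0,-92,-1,0,0,0],[0,0,-92,0,0,0,0],[0,0,-92,0,0,0,0]]'
```

```text
time: 4.53
eef_pos: [0.6099, -0.0391, 0.0575]
ee_rot: [[0.999, -0.038, 0.001], [-0.038, -0.999, -0.003], [0.001, 0.003, -1.0]]
contact_force: [-1.2, -0.5, 5.5]
gripper_width: 0.0001
grip_force: 2.1
```

```bash
python3 -m inch '[[0,0,0,1,0,0,0],[0,0,0,2,0,0,0],[0,0,0,2,0,0,0]]'; python3 -m inch '[[0,0,0,1,0,0,0],[0,0,0,2,0,0,0],[0,0,0,2,0,0,0]]'
```

```text
time: 4.9
eef_pos: [0.6102, -0.039, 0.0554]
ee_rot: [[0.999, -0.038, 0.001], [-0.038, -0.999, -0.003], [0.002, 0.003, -1.0]]
contact_force: [0.2, -2.0, 4.7]
gripper_width: -0.0002
grip_force: 2.0
time: 5.28
eef_pos: [0.6102, -0.0387, 0.0533]
ee_rot: [[0.999, -0.038, 0.001], [-0.038, -0.999, -0.003], [0.002, 0.002, -1.0]]
contact_force: [0.0, -0.9, 4.0]
gripper_width: 0.0003
grip_force: 2.0
```

Hatch b sinks freely (6.5 mm at about 4 N), so it is the unlatched one. I'll press it further to raise the near edge.

```bash
python3 -m inch '[[0,0,0,2,0,0,0],[0,0,0,4,0,0,0],[0,0,0,6,0,0,0],[0,0,0,8,0,0,0],[0,0,0,10,0,0,0],[0,0,0,10,0,0,0]]'; python3 - <<'E'
from h import *
p,d=eyes.snapshot('scene');cv2.imwrite('pics/s2.png',cv2.resize(p[130:290,190:400,::-1],None,fx=3,fy=3))
E
```

```text
time: 6.02
eef_pos: [0.6099, -0.0383, 0.0428]
ee_rot: [[0.999, -0.038, 0.001], [-0.038, -0.999, -0.002], [0.001, 0.002, -1.0]]
contact_force: [2.6, 0.6, 2.1]
gripper_width: 0.0004
grip_force: 1.8
```

View pics/s2.png

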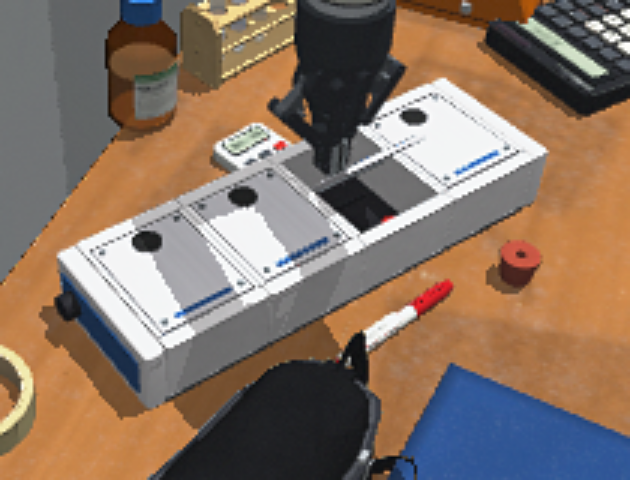

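Hatch b is now tilted about 50°, with the dark interior visible in front of it and the plate nearly edge-on. I'll go up and over to the near side, then push the raised edge toward the far side.

```bash
python3 -m inch '[[0,3,0,-30,0,0,0],[0,3,0,-85,0,0,0],[0,3,0,-125,0,0,0],[0,-50,0,-130,0,0,0],[0,-103,0,-130,0,0,0],[0,-103,0,-130,0,0,0],[0,-103,0,-80,0,0,0],[0,-103,0,-44,0,0,0],[0,-103,0,-44,0,0,0]]'; python3 - <<'E'
from h import *
p,d=eyes.snapshot('wrist');cv2.imwrite('pics/w3.png',p[:,:,::-1])
E
```

```text
time: 7.2
eef_pos: [0.504, -0.0341, 0.0827]
ee_rot: [[0.999, -0.038, -0.01], [-0.038, -0.999, -0.0], [-0.009, 0.001, -1.0]]
contact_force: [-0.8, 0.3, 0.7]
gripper_width: 0.0002
grip_force: 0.0
```

View pics/w3.png

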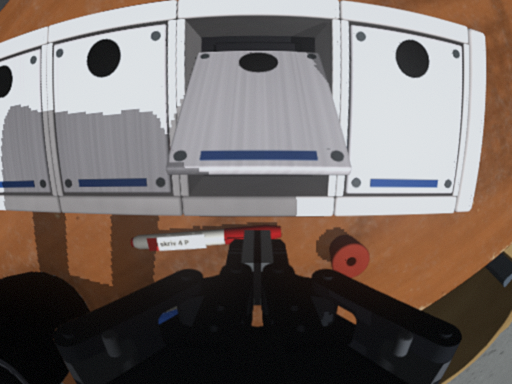

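Hatch b is raised, with its stripe at about (258,155), and the fingers at (258,240) stand in front of its middle. Pushing toward the far side now.

```bash
python3 -m inch '[[0,15,0,0,0,0,0],[0,22,0,-2,0,0,0],[0,28,0,-4,0,0,0],[0,34,0,-7,0,0,0],[0,39,0,-10,0,0,0],[0,44,0,-13,0,0,0],[0,48,0,-15,0,0,0],[0,52,0,-17,0,0,0],[0,52,0,-17,0,0,0]]'
```

```text
time: 8.38
eef_pos: [0.5594, -0.0365, 0.1043]
ee_rot: [[0.999, -0.038, 0.001], [-0.038, -0.999, -0.002], [0.001, 0.002, -1.0]]
contact_force: [-0.0, 0.3, 0.2]
gripper_width: -0.0003
grip_force: 0.0
```

```bash
python3 -m inch '[[0,0,0,7,0,0,0],[0,3,0,7,0,0,0],[0,6,0,7,0,0,0],[0,8,0,7,0,0,0],[0,8,0,7,0,0,0]]'; python3 - <<'E'
from h import *
p,d=eyes.snapshot('scene');cv2.imwrite('pics/s4.png',cv2.resize(p[130:290,190:400,::-1],None,fx=3,fy=3))
E
```

```text
time: 9.0
eef_pos: [0.5672, -0.0369, 0.0972]
ee_rot: [[0.999, -0.038, 0.001], [-0.038, -0.999, -0.002], [0.001, 0.002, -1.0]]
contact_force: [0.0, 0.2, 0.9]
gripper_width: -0.0002
grip_force: 0.1
```

View pics/s4.png

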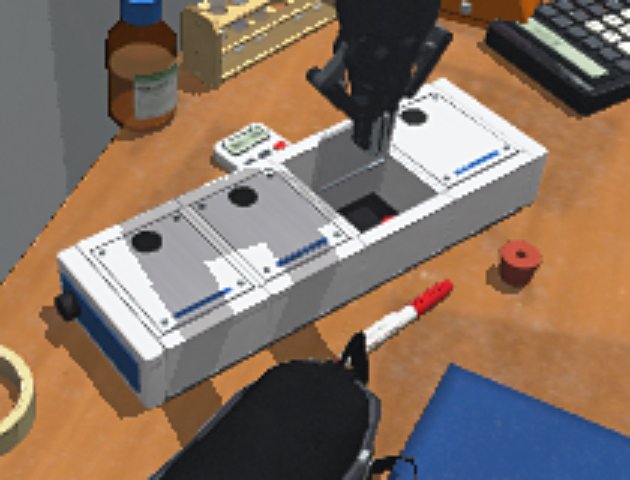

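The plate is now more upright and its underside is visible. Continuing in small steps until it reaches the stop.

```bash
python3 -m inch '[[0,1,0,0,0,0,0],[0,2,0,0,0,0,0],[0,3,0,0,0,0,0],[0,4,0,0,0,0,0],[0,4,0,0,0,0,0]]'; python3 -m inch '[[0,1,0,0,0,0,0],[0,2,0,0,0,0,0],[0,3,0,0,0,0,0],[0,3,0,0,0,0,0]]'
```

```text
time: 9.68
eef_pos: [0.5692, -0.0369, 0.0971]
ee_rot: [[0.999, -0.037, -0.004], [-0.038, -0.999, -0.002], [-0.004, 0.002, -1.0]]
contact_force: [-5.8, -0.3, 3.5]
gripper_width: 0.0
grip_force: 3.3
time: 10.18
eef_pos: [0.5693, -0.0369, 0.0971]
ee_rot: [[0.999, -0.038, -0.011], [-0.038, -0.999, -0.002], [-0.01, 0.002, -1.0]]
contact_force: [-14.3, -0.8, 7.6]
gripper_width: 0.0002
grip_force: 7.4
```

The stop is reached: 14 N with no motion, at exactly the predicted x. Backing off and rising, then checking.

```bash
python3 -m inch '[[0,-5,0,0,0,0,0],[0,-25,0,0,0,0,0],[0,-60,0,-10,0,0,0],[0,-80,0,-60,0,0,0],[0,-80,0,-120,0,0,0],[0,-140,0,-150,0,0,0],[0,-180,0,-150,0,0,0],[0,-180,0,-150,0,0,0],[0,-180,0,-150,0,0,0]]'; python3 - <<'E'
from h import *
p,d=eyes.snapshot('scene');a=cv2.resize(p[130:290,190:400,::-1],None,fx=3,fy=3)
p,d=eyes.snapshot('top');cv2.imwrite('pics/t5.png',cv2.resize(p[160:260,190:370,::-1],None,fx=4,fy=4));cv2.imwrite('pics/s5.png',a)
c=eyes.calibration('top');K=c['intrinsics'];T=c['T']
v,u=np.mgrid[0:384,0:512];q=np.stack([(u-K[0,2])/K[0,0]*d,(v-K[1,2])/K[1,1]*d,d],-1)@T[:3,:3].T+T[:3,3]
r=q-(press(1)-X*.024);bx=r@X;by=r@Y
m=(d>0)&(abs(by)<.035)&(bx>-.055)&(bx<.04)&(q[...,2]>.075)&(q[...,2]<.14)
print(m.sum(),np.c_[bx[m],q[...,2][m]].round(4)[:40])
E
```

```text
time: 11.3
eef_pos: [0.3945, -0.0301, 0.2471]
ee_rot: [[0.999, -0.038, 0.002], [-0.038, -0.999, -0.002], [0.002, 0.002, -1.0]]
contact_force: [-0.2, 1.1, 0.6]
gripper_width: 0.0001
grip_force: 0.0
54 [[-0.0006  0.1132]
 [-0.0004  0.1113]
 [ 0.002   0.0771]
 [-0.0036  0.1177]
 [-0.0033  0.1161]
 [-0.0035  0.1205]
 [-0.0032  0.1189]
 [-0.0032  0.1202]
 [-0.0029  0.1188]
 [-0.0029  0.1198]
 [-0.0024  0.1146]
 [-0.0025  0.1179]
 [-0.0022  0.1154]
 [-0.0022  0.118 ]
 [-0.0021  0.1186]
 [-0.0019  0.1178]
 [-0.0019  0.1192]
 [-0.0015  0.1162]
 [-0.0014  0.1165]
 [-0.0014  0.1191]
 [-0.0011  0.1158]
 [-0.0011  0.1183]
 [-0.0006  0.1128]
 [-0.0003  0.1107]
 [-0.0004  0.114 ]
 [-0.0002  0.1129]
 [-0.0057  0.1158]
 [-0.0055  0.1142]
 [-0.0052  0.1122]
 [-0.0054  0.1175]
 [-0.0054  0.1198]
 [-0.005   0.1155]
 [-0.0049  0.1157]
 [-0.0048  0.1171]
 [-0.0044  0.1123]
 [-0.0043  0.1136]
 [-0.0043  0.1148]
 [-0.0042  0.1154]
 [-0.004   0.1148]
 [-0.004   0.1179]]
```

View pics/s5.png

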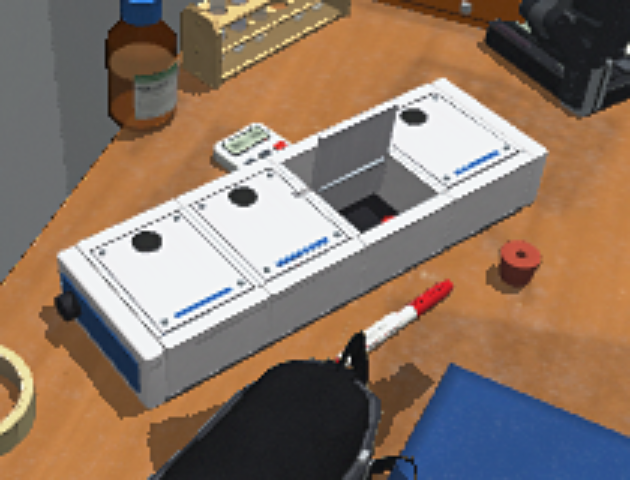

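View pics/t5.png

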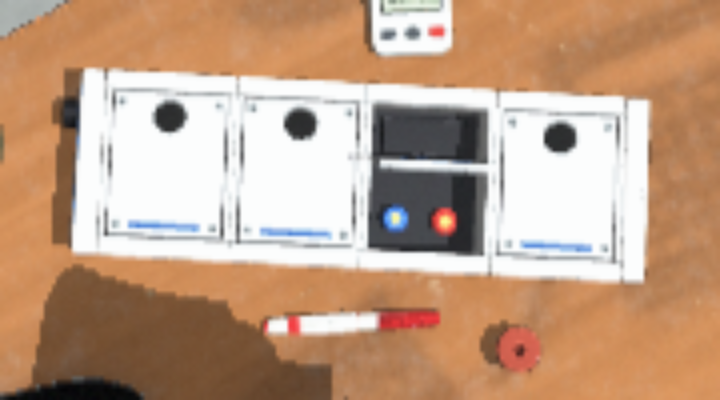

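Hatch b stands upright: its top edge is at z≈0.118 and x≈-4 to 0 mm from the pivot, and from above it shows only as a thin line at (435,165). The other hatches are shut, the marker, stopper and timer are undisturbed, and the robot is clear.

```bash
python3 -c "
from cell import ctrl
print(ctrl.finish_job())"
```

```text
the job is handed in; nothing more can be done
None
```

Hatch b was the unlatched one and now stands fully open against its stop; a tested firm, c and d were not pressed because b was found first, all three are still shut, nothing else visible in the final pictures moved, and the job was handed in at about 11 s.

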